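Press a brooch onto its pin-back in the bench press and hold

ROBOT

A 6-joint arm with a two-finger parallel gripper is mounted at the origin on a cart in front of the work surface, level with it; the furniture and walls round the work are solid. World frame = base frame: x ahead of the robot, y to its left, z up, the work surface at z = 0. Lengths are in mm, angles in rad, forces in N, time in s.
With the tool pointing down it reaches from about 300 to 950 mm from the base axis. Payload 3.1 kg.
Tool frame: the origin (TCP) lies midway between the tips of the shut fingers; the grasp point (between the pads) lies 19 mm behind it; z points along the fingers, y is the line along which they close (so a half turn about z gives the same grasp; the last joint's range is limited). The gripper opens to 85 mm and grips with 20 to 120 N. Pads are 22 mm wide; open, the fingers measure 114 mm over their backs; the gripper's body (76 mm by 85 mm) begins 54 mm behind the grasp point. The pads swing forward as they close: fully open they stand 13 mm farther back than shut.
Start: joints at [-1.308, 0.308, 1.634, -0, 1.2, -0.07], TCP at [204.155, -590.722, 205.372] pointing down, gripper open.
Joint ranges: [-3.06, 3.06], [-0.79, 1.96], [0.05, 2.63], [-1.19, 4.34], [0.05, 2.64], [-2.94, 2.94]. Speed limits (rad/s): [2.79, 2.79, 3.14, 3.14, 3.14, 3.14].

INTERFACE

Orientations are given as a rotation vector (axis times angle).
In Python, from rig import manip gives the robot as it stands. Calls block until the motion is done:
- manip.reach(position, orientation): joint-space move of the TCP to a pose.
- manip.move_straight(position, max_speed=150, rot=None, guard=None): straight line of the TCP; rot=None keeps the orientation; max_speed is the mean speed in mm/s. With guard (N) it stops when the force on the tool has changed by that much, and returns True; else False.
- manip.move_j(angles): joint-space move.
- manip.gripper_open() and manip.grasp(squeeze=None): open the fingers fully, or close them until they stop; squeeze is the grip in N (None keeps the last).
- manip.hold(seconds).
- manip.inverse_kinematics(position, orientation): joint angles nearest the present ones, or None.
- manip.get_state(): the state.
- manip.get_image(name): name is "side" or "top"; returns a dict with "pixels" (420x560x3 uint8, red, green, blue), "vertical_fov" (degrees; the focal length in pixels is half the picture's height over the tangent of half this angle, whatever the lens; pixels are square), "cx", "cy" (the principal point, pixels), "distortion" ([k1, k2, p1, p2, k3] as OpenCV has them; the pictures are not rectified), "view" (4x4, takes a point from world to camera coordinates). Camera axes: x right, y down, z forward; pixel columns grow to the right and rows downward; lengths in mm; the calibration is good to about 2 mm. A picture is of the moment at which its call begins. There is no depth.
A pose or a line that the arm cannot do raises manip.PlanningError and nothing moves.
- manip.close_job(): hands the job in; it is judged then, once.
The state is a dict: "t": time; "joints": joint angles; "joint_velocities": joint speeds; "tau": joint torques, N m; "eef_pos": TCP position; "orientation": TCP orientation; "force": force on the tool from outside, world axes, zero at the start; "wrist_torque": the same for the moment, N m; "width": finger opening in mm; "gripper_force": force on a finger pad.
Only numpy, scipy, OpenCV 4.12 (cv2) and the standard library are available. Lean on these libraries where they do the work, as an engineer would, in place of code of your own. Each camera call takes 0.05 s, during which the arm holds its last target. There are 200 camera calls.

TASK

The small press on the worktop is loaded: a glazed brooch lies in the nest of its sliding carriage, on a self-adhesive pin-back. Push the carriage in under the ram until it clicks past its catch and is fully home, then press the press's lever down past its first two clicks to the third, full-pressure click and finish while holding it there, because the lever springs back up if it is let go. Leave the other things on the worktop where they are.

Things in the scene. Friction and masses are not known exactly. Their poses are not given: they have to be found in the camera images.
- press: the bench press: grey cast C-frame bolted to the worktop, about 135 mm deep, 290 mm wide with its bed and 285 mm tall. Origin on the worktop straight below the ram axis; its own x points to the back (column), y to the left along the bed, from the ram to the carriage's black knob; z up. The steel bed (top 36 mm up, edged by strips to 48 mm) runs from y = -60 to y = +206 mm, 90 mm wide. Head: y = -31 to +47, x = -30 to +76, z = 157 to 243 mm; column behind x = +40 mm
- carriage_travel (a joint): travel of the carriage along the bed towards the press's own -y, in m: 0 = fully out to the left, 0.065 = fully home against its end stop. About 1 N of friction; a spring catch resists with about 6 to 8 N from 0.053 to 0.058, lets go with a click and from then on keeps the carriage in
- carriage_knob (a point): middle of the black upright knob on the carriage's left end: the gripping part is 24 mm across and stands 19 to 43 mm above the carriage plate (65 to 89 mm above the worktop); this point is 76 mm above the worktop. It can be pushed on its left side or gripped from above. It moves with the carriage
- lever_angle (a joint): lever angle in rad about the press's own x axis: 0 = raised, growing as the grip goes down. Three lobes of its cam disc pass under a spring pin (crests at 0.22, 0.57, 0.92); behind them lie the clicks: 0.36 to 0.43 (first), 0.71 to 0.78 (second), 1.06 to 1.13 (third); end stop 1.13. A spring returns it to 0 from everywhere; pressing takes 6 to 12 N at the grip, most at the foot of each lobe
- grip_centre (a point): centre of the lever's T-grip. It travels on a circle of radius 170 mm about pivot, in the press's own y-z plane, on the right (-y) side of the press: 0.55 rad above level at lever = 0, 0.58 rad below level at 1.13. Its height is thus about 289 mm at the start and 107 to 112 mm at the third click
- lever: the whole lever: cam disc, steel arm and black T-grip. The grip is a round bar 22 mm in diameter and 64 mm long, lying level along the press's own x axis, so that it can be pressed from above; the body's origin is on the turning axis, and its axes are those of the press at lever_angle = 0
- pivot (a point): point on the lever's turning axis, 200 mm above the worktop, in the plane in which the centre of the grip travels
- ram_axis (a point): point on the ram's vertical axis at the height of the nest's floor (46 mm above the worktop); it is fixed to the press
- nest (a point): centre of the nest's floor on the carriage, a tray 45 x 64 mm inside with a rim 5 mm high; under ram_axis when the carriage is home
- foot: the sprung foot below the ram, with a round rubber pad 32 mm in diameter; see pad
- pad (a point): centre of the pad's underside: 61 mm above the worktop when the lever is raised, 8 mm above the brooch. The lever lowers the ram 25 mm per rad; the pad meets the brooch at a lever angle of about 0.32 and presses with about 3, 7 and 11 N at the three clicks
- brooch: oval, flat, mottled glazed ceramic brooch, 41 x 60 x 7 mm, loose in the nest; origin at the centre of its underside
- done_a: finished brooch, plain pale oval, 48 x 71 x 7 mm, on the worktop to the right; leave it
- done_b: finished brooch, mottled oval, 44 x 68 x 7 mm, on the worktop to the right; leave it
- kidney: red rubber kidney, 52 x 100 x 8 mm, flat on the worktop to the left; leave it
- cutter: small steel ring cutter, 47 mm across, 18 mm high, on the worktop right of the press's column; leave it
There are look-alikes about, which are no part of the job. What is shaped like the brooch but brown or purple is not meant.

How it is judged:
By the outcome, as a careful person would: the job done as asked, in the order asked, and still so for the second after the job is handed in, while the arm keeps its last pose, push and grip.
It also fails if it takes over 54 s, if anything falls off the work surface, if the arm or the gripper's body presses on something with over 40 N, if the wrist force passes 120 N, or if a joint passes its speed limit or range.

## Working session

There is one attempt and no reset: what is moved stays moved. The work goes in short steps, each a Python script; the robot and the scene stay as the last script left them, time stands still between calls to the robot, and variables do not carry over. Pictures are saved under pics/ and viewed, at most 13 in all, crops included, and the job is handed in when it is done.

```bash
mkdir -p pics; ls; python3 - <<'E'
from rig import manip
import cv2,numpy as np
for n in("side","top"):
    im=manip.get_image(n); cv2.imwrite(f"pics/{n}0.png",im["pixels"][:,:,::-1])
    print(n,im["vertical_fov"],im["cx"],im["cy"],im["distortion"],np.round(im["view"],3).tolist())
s=manip.get_state();print(s["orientation"],s["t"])
E
```

```text
pics
side 44.47550510977714 282.21133683409215 199.69396444586872 [-0.06403296  0.          0.          0.          0.        ] [[0.488, -0.873, -0.006, -254.919], [-0.387, -0.209, -0.898, 384.279], [0.783, 0.44, -0.44, 985.165], [0.0, 0.0, 0.0, 1.0]]
top 55.13268952790232 270.00443880623254 209.199863886697 [-0.07739241  0.          0.          0.          0.        ] [[0.167, -0.986, 0.002, -110.015], [-0.782, -0.134, -0.609, 546.256], [0.601, 0.101, -0.793, 931.197], [0.0, 0.0, 0.0, 1.0]]
[-3.09610573e+00 -5.20031625e-01  3.40628352e-04] 0.1
```

View pics/side0.png

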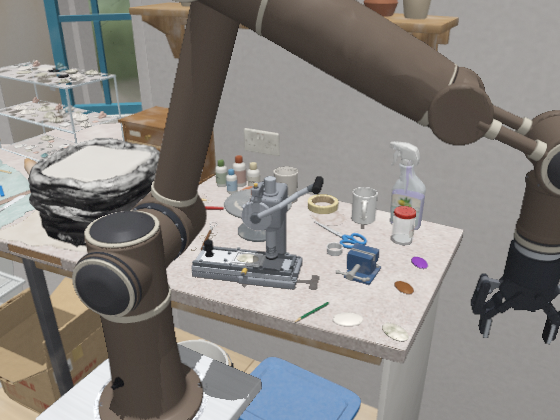

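View pics/top0.png

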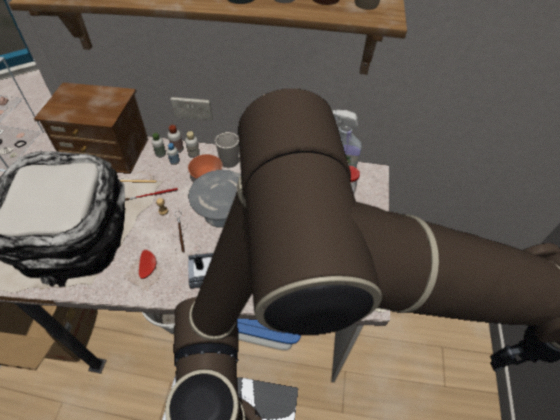

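Side view: the press's bed runs from about (195,268) to (300,270), with the black knob at (209,246) and the black T-grip at (319,185). Top view: the arm hides most of the press. I'll take one close crop.

```bash
cat > h.py <<'E'
import numpy as np,cv2
def cam(im):
    h=im["pixels"].shape[0]; f=h/2/np.tan(np.radians(im["vertical_fov"]/2))
    return np.array([[f,0,im["cx"]],[0,f,im["cy"]],[0,0,1]]),np.array(im["distortion"]),np.array(im["view"])
def ray(im,px):
    K,d,V=cam(im); u=cv2.undistortPoints(np.array([[px]],float),K,d)[0,0]
    R,t=V[:3,:3],V[:3,3]; return -R.T@t,R.T@np.array([u[0],u[1],1])
def onz(im,px,z):
    c,v=ray(im,px); return c+v*(z-c[2])/v[2]
def tri(a,pa,b,pb):
    c1,v1=ray(a,pa);c2,v2=ray(b,pb)
    s=np.linalg.lstsq(np.c_[v1,-v2],c2-c1,rcond=None)[0]
    p,q=c1+s[0]*v1,c2+s[1]*v2; return (p+q)/2,np.linalg.norm(p-q)
def proj(im,P):
    K,d,V=cam(im); return cv2.projectPoints(np.array(P,float).reshape(-1,1,3),cv2.Rodrigues(V[:3,:3])[0],V[:3,3],K,d)[0][:,0]
E
python3 - <<'E'
from rig import manip
import cv2,numpy as np
from h import *
im=manip.get_image("side")
c=im["pixels"][165:305,180:340,::-1]; cv2.imwrite("pics/crop.png",cv2.resize(c,None,fx=5,fy=5,interpolation=cv2.INTER_CUBIC)[:600*2][:700,:800][0:600])
k=onz(im,(209,246),76); g=onz(im,(319,185),289)
print(k,g)
E
```

```text
[415.76279914 160.05280044  76.        ] [ 476.91877019 -124.34451866  289.        ]
```

View pics/crop.png

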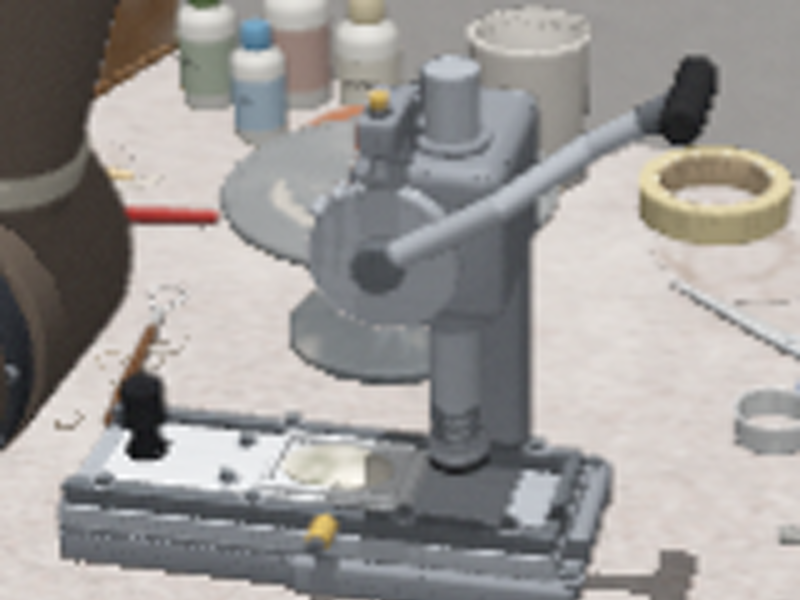

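The crop shows the grey press: knob at about (209,246), T-grip at (318,185), pad at (272,256) and the pale brooch in the nest at (247,258). Possible look-alikes are the blue device (362,262), the brown oval (403,287), the purple oval (419,262), and the finished brooches (348,320) and (395,330). The grey press with the knob and the T-grip fits the description, so I choose that one.

```bash
python3 - <<'E'
from rig import manip
from h import *
im=manip.get_image("side"); cp=lambda x,y:(180+x/5,165+y/5)
k=onz(im,cp(143,405),76);p=onz(im,cp(458,462),61);n=onz(im,cp(335,467),46)
a=onz(im,cp(130,405),48);b=onz(im,cp(605,460),48);g=onz(im,cp(690,100),289)
for nm,u in(("knob",k),("pad",p),("nest",n),("rearL",a),("rearR",b),("grip",g),("hub",onz(im,cp(377,268),200))):print(nm,u.round(1))
for u in(k-p,a-b,n-p):print(np.degrees(np.arctan2(u[1],u[0])),np.linalg.norm(u[:2]))
for n in("top","side"):
    c,v=ray(manip.get_image(n),(280,210));print(n,c,v)
for q in ([-1.308,-.5,1.634,0,1.2,-.07],[-2.2,.308,1.634,0,1.2,-.07]):pass
E
```

```text
knob [415.3 161.   76. ]
pad [ 4.672e+02 -2.000e-01  6.100e+01]
nest [452.2  66.1  46. ]
rearL [448.3 196.7  48. ]
rearR [523.4 -56.6  48. ]
grip [ 475.8 -122.3  289. ]
hub [408.8   7.8 200. ]
107.85196964808699 169.3347196354889
106.50380891618002 264.20229145844274
102.7385189773745 68.02113193429639
top [-114.36285087 -129.25910709 1071.37276457] [ 0.60363151  0.07588828 -0.79403489]
side [-498.2878747  -575.88647535  776.70347267] [ 0.77293198  0.43987316 -0.45772146]
```

```bash
cat >> h.py <<'E'
from scipy.spatial.transform import Rotation as Ro
YAW=np.radians(17.); O=np.array([466.,-1,0])
def W(p): return O+Ro.from_euler('z',YAW).apply(p)
def L(p): return Ro.from_euler('z',-YAW).apply(np.asarray(p)-O)
def ori(phi=0):  # tool down, tool y = -press y; phi tilts the tip towards press +y
    y=np.array([0,-1,0]);z=np.array([0,0,-1.]);M=np.c_[np.cross(y,z),y,z]
    return (Ro.from_euler('z',YAW)*Ro.from_euler('x',phi)*Ro.from_matrix(M)).as_rotvec()
E
python3 - <<'E'
from rig import manip
from h import *
manip.grasp(30)
manip.move_straight([160,-450,470],max_speed=250)
manip.reach([402,229,470],ori())
manip.move_straight(W([0,235,150]),max_speed=250)
s=manip.get_state();print(s["t"],s["width"],s["force"],s["joints"])
for n in("side","top"): cv2.imwrite(f"pics/{n}1.png",manip.get_image(n)["pixels"][:,:,::-1])
a=cv2.imread("pics/side1.png")[130:330,170:370];b=cv2.imread("pics/top1.png")[150:350,150:350]
cv2.imwrite("pics/both1.png",cv2.resize(np.hstack([a,b]),None,fx=2,fy=2,interpolation=cv2.INTER_CUBIC))
E
```

```text
6.4083 0.3999488026778929 [ 0.57776471  0.10646007 -0.09960263] [ 4.17152468e-01  4.35555235e-02  2.06571654e+00 -2.81261572e-05
  1.02973032e+00  1.69142838e+00]
```

View pics/both1.png

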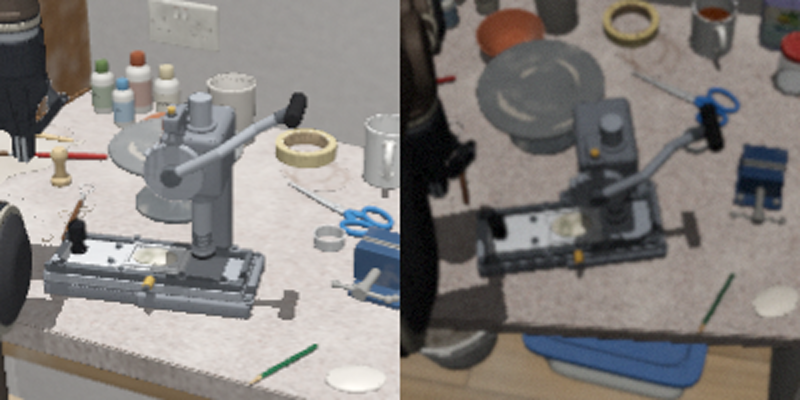

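Both views now show the press clearly. Grip: side (317.5,184.5), top (306,213.5). Knob: side (208.5,247), top (197.5,261). I'll refine these with dark masks and triangulate.

```bash
python3 - <<'E'
from rig import manip
from h import *
S=manip.get_image("side");T=manip.get_image("top")
def dark(im,p,r,th):
    x,y=map(int,p);m=(im["pixels"][y-r:y+r,x-r:x+r].max(2)<th).astype(np.uint8)
    n,l,st,c=cv2.connectedComponentsWithStats(m); i=1+np.argmax(st[1:,4]); return c[i]+[x-r,y-r],st[i]
for nm,ps,pt in(("grip",(318,185),(306,213)),("knob",(208,246),(198,261))):
    a,sa=dark(S,ps,13,52);b,sb=dark(T,pt,13,45)
    P,e=tri(S,a,T,b);print(nm,a,sa,b,sb,P,e,L(P))
print(L(tri(S,(170+203/2,130+250/2),T,(0,0))[0]) if 0 else "")
# predicted pixels for check
for q in([0,170,76],[-26,-119,289],[0,0,243]):print(q,proj(S,W(q)),proj(T,W(q)))
E
```

```text
grip [317.04901961 185.98039216] [  7   5  11  17 102] [304.96590909 213.4375    ] [  6   2  12  23 176] [ 485.84157431 -115.64989218  281.21451353] 0.6970817498379135 [ -14.54579255 -115.44135206  281.21451353]
knob [208.02586207 247.82758621] [  9   7   9  17 116] [196.17460317 260.73809524] [  3   7  15  14 126] [434.20256039 179.62842561  54.51977772] 1.4071903068216165 [ 22.40259799 182.0324941   54.51977772]

[0, 170, 76] [[208.65435885 245.76296137]] [[199.68342016 263.11239327]]
[-26, -119, 289] [[318.04740969 184.9904063 ]] [[307.36840312 215.18375434]]
[0, 0, 243] [[270.46977313 193.92146764]] [[257.86961937 222.6687823 ]]
```

```bash
python3 - <<'E'
from rig import manip
from h import *
manip.move_straight(W([2,225,68]),max_speed=150)
f0=manip.get_state()["force"]
r=manip.move_straight(W([2,95,68]),max_speed=40,guard=16)
s=manip.get_state();print(r,s["t"],L(s["eef_pos"]),s["force"]-f0)
for n in("side","top"): cv2.imwrite(f"pics/{n}2.png",manip.get_image(n)["pixels"][:,:,::-1])
a=cv2.imread("pics/side2.png")[130:330,170:370];b=cv2.imread("pics/top2.png")[150:350,150:350]
cv2.imwrite("pics/both2.png",cv2.resize(np.hstack([a,b]),None,fx=2,fy=2,interpolation=cv2.INTER_CUBIC))
E
```

```text
True 9.775 [  1.99430212 113.27989092  68.02895922] [0.33862077 2.25332724 0.04888474]
```

View pics/both2.png

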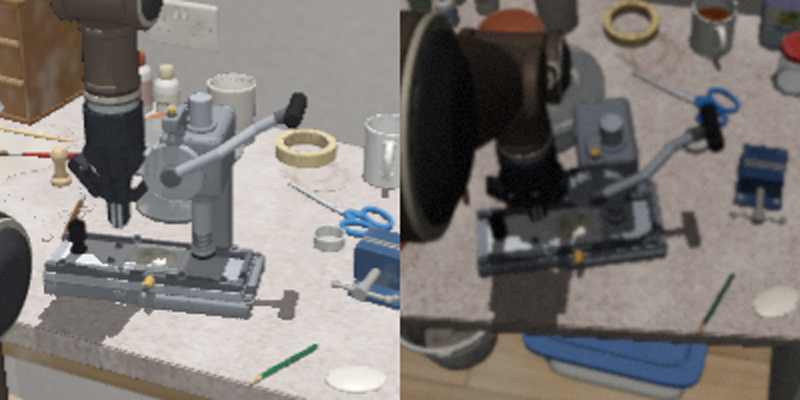

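The fingers now appear at side (229,242), past the knob, which is still at (208.5,247). So they missed the knob and ran into something else. I'll check how consistent the calibration is using the known TCP.

```bash
python3 - <<'E'
from rig import manip
from h import *
S=manip.get_image("side");T=manip.get_image("top");s=manip.get_state()
print(s["eef_pos"],s["force"],proj(S,s["eef_pos"]),proj(T,s["eef_pos"]))
for im,n,(x,y) in((S,"s",(195,215)),(T,"t",(180,220))):
    cv2.imwrite(f"pics/c3{n}.png",cv2.resize(im["pixels"][y:y+70,x:x+80,::-1],None,fx=5,fy=5,interpolation=cv2.INTER_CUBIC))
cv2.imwrite("pics/c3.png",np.hstack([cv2.imread("pics/c3s.png"),cv2.imread("pics/c3t.png")]))
E
```

```text
[434.14401871 107.6087454   67.51559805] [0.36375064 1.68558756 0.93075289] [[229.62682526 250.58639756]] [[219.94181516 262.06560021]]
```

View pics/c3.png

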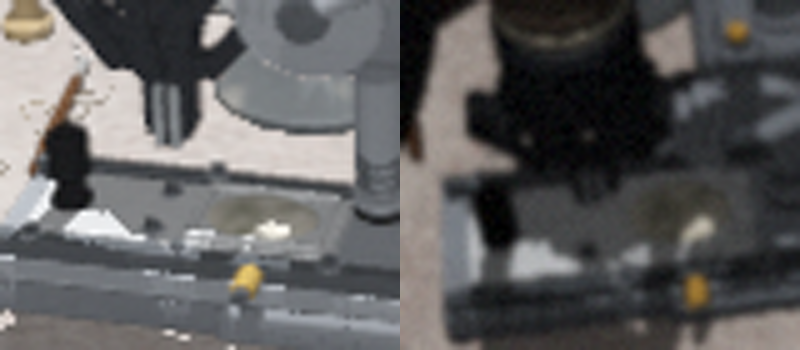

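```bash
python3 - <<'E'
from rig import manip
from h import *
S=manip.get_image("side");T=manip.get_image("top");s=manip.get_state()
print(s["width"],s["gripper_force"],s["orientation"],ori(),s["joints"])
print("pose1 pred",proj(S,W([0,235,150])),"seen 181,207.5")
for nm,a,b in(("knob",(209,245),(199,261)),("tip",(229,243),(218,259)),("grip",(317.5,185),(305.5,213.4)),("pinbrass",(195+48,215+57),(180+59,220+58))):
    P,e=tri(S,a,T,b);print(nm,P,L(P),e)
E
```

```text
-0.45893327078549456 0.0 [-3.10396142 -0.46111     0.00352806] [3.10708497 0.46435696 0.        ] [0.14274221 0.16387867 2.13916267 0.00477099 0.84082242 1.41539943]
pose1 pred [[182.91297782 218.61600952]] seen 181,207.5
knob [424.25909444 166.41668942  72.7678865 ] [  9.03087638 172.30523603  72.7678865 ] 0.31874570622876913
tip [431.49553474 108.52506464  91.06047627] [ -0.97475437 114.82746954  91.06047627] 3.8839223814930595
grip [ 483.88381669 -117.26784602  284.66551469] [ -16.89104939 -116.41621608  284.66551469] 0.07772553816548033
pinbrass [409.00221823  49.5100555   34.75058274] [-39.73953876  64.96754492  34.75058274] 2.822890657937883
```

The seen fingertip triangulates about 20 mm above the commanded TCP, at z≈91. So the fingers passed just over the knob (top at 89), and the gripper's flank met the press at tool y≈113. I'll back off, go lower and push again.

```bash
python3 - <<'E'
from rig import manip
from h import *
manip.move_straight(W([2,225,70]),max_speed=150,rot=ori())
manip.move_straight(W([5,222,54]),max_speed=100)
f0=manip.get_state()["force"]
r=manip.move_straight(W([5,175,54]),max_speed=40,guard=1.2)
s=manip.get_state();print(r,s["t"],L(s["eef_pos"]),s["force"]-f0)
r=manip.move_straight(W([5,120,54]),max_speed=35,guard=15)
s=manip.get_state();print(r,s["t"],L(s["eef_pos"]),s["force"]-f0)
for n in("side","top"): cv2.imwrite(f"pics/{n}4.png",manip.get_image(n)["pixels"][:,:,::-1])
a=cv2.imread("pics/side4.png")[150:310,180:340];b=cv2.imread("pics/top4.png")[180:340,170:330]
cv2.imwrite("pics/both4.png",cv2.resize(np.hstack([a,b]),None,fx=2.5,fy=2.5,interpolation=cv2.INTER_CUBIC))
E
```

```text
True 12.0083 [  4.45647893 195.449681    53.67114726] [0.00162897 0.31942813 0.47154752]
True 13.7167 [  4.88458144 131.97439215  53.78437552] [0.37851529 4.81384731 2.93908922]
```

View pics/both4.png

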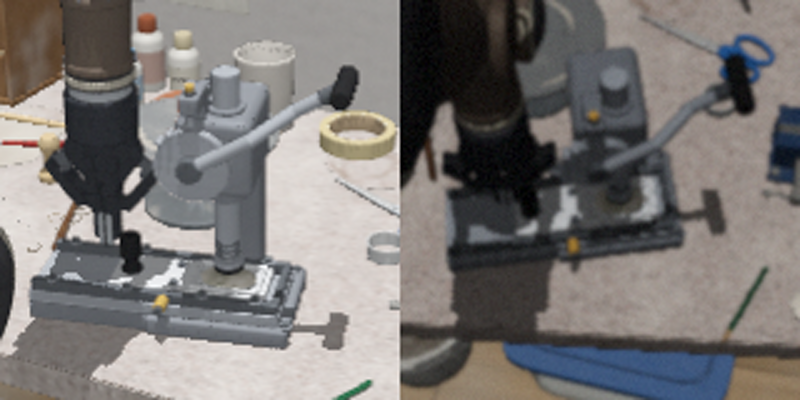

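The carriage moved about 64 mm, which is past the catch; the knob is now near side (232,251). I'll push once more to confirm it is against its stop, then find the grip by touch.

```bash
python3 - <<'E'
from rig import manip
from h import *
f0=manip.get_state()["force"]
r=manip.move_straight(W([5,122,54]),max_speed=20,guard=14)
s=manip.get_state();print(r,s["t"],L(s["eef_pos"]),s["force"]-f0)
manip.move_straight(W([5,145,54]),max_speed=80)
s=manip.get_state();print(L(s["eef_pos"]),s["force"])
manip.move_straight(W([5,150,370]),max_speed=250)
manip.move_straight(W([-18,-122,360]),max_speed=250)
r=manip.move_straight(W([-18,-122,255]),max_speed=40,guard=2.5)
s=manip.get_state();print(r,s["t"],L(s["eef_pos"]),s["force"])
for n in("side","top"): cv2.imwrite(f"pics/{n}5.png",manip.get_image(n)["pixels"][:,:,::-1])
a=cv2.imread("pics/side5.png")[130:290,200:360];b=cv2.imread("pics/top5.png")[180:340,170:330]
cv2.imwrite("pics/both5.png",cv2.resize(np.hstack([a,b]),None,fx=2.5,fy=2.5,interpolation=cv2.INTER_CUBIC))
E
```

```text
True 14.1333 [  4.91072577 132.24384379  53.8299565 ] [-0.03520702 -2.31929245  0.74149818]
[  4.57203913 144.83755126  53.75291011] [ 0.04849563 -0.28531006  0.33979941]
True 19.0083 [ -17.96251098 -122.21656606  273.38344506] [-1.32718093  0.72478997  6.29279267]
```

View pics/both5.png

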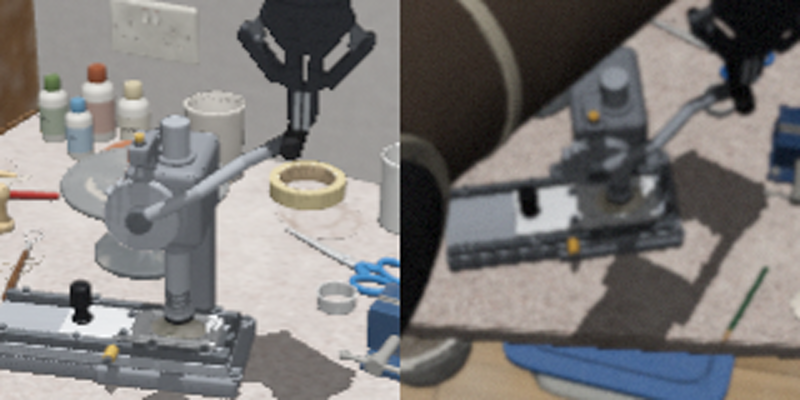

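The carriage is home (hard stop reproduced at y≈132) and the brooch is under the pad. The tips are on the T-grip at side (319,183), a bit towards its back end. I'll lift, shift 6 mm to the front and drive the arc.

```bash
cat >> h.py <<'E'
D=20
def arc(a,x=-24,sh=-4):
    phi=0.45*np.clip(a/1.1,0,1); ax=np.array([0,np.sin(phi),-np.cos(phi)])
    c=np.array([x,27-170*np.cos(.55-a)+sh,200+170*np.sin(.55-a)])
    return W(c+ax*(D-11)),ori(phi)
E
python3 - <<'E'
from rig import manip
from h import *
p,o=arc(0); manip.move_straight(p+[0,0,12],max_speed=80,rot=ori())
for a in np.arange(.1,1.01,.1):
    p,o=arc(a); r=manip.move_straight(p,max_speed=60,rot=o,guard=22)
    s=manip.get_state();e=L(s["eef_pos"]);print(round(a,2),r,round(s["t"],2),e.round(1),s["force"].round(1))
    if r: break
for n in("side","top"): cv2.imwrite(f"pics/{n}6.png",manip.get_image(n)["pixels"][:,:,::-1])
a=cv2.imread("pics/side6.png")[130:290,200:360];b=cv2.imread("pics/top6.png")[180:340,190:350]
cv2.imwrite("pics/both6.png",cv2.resize(np.hstack([a,b]),None,fx=2.5,fy=2.5,interpolation=cv2.INTER_CUBIC))
E
```

```text
0.1 False 20.12 [ -23.7 -131.1  265.3] [-1.6 -0.7  7. ]
0.2 False 20.56 [ -23.6 -138.   250. ] [-0.6 -3.   6.4]
0.3 False 20.99 [ -23.5 -143.6  233.7] [ 0.8 -2.8  6.5]
0.4 False 21.43 [ -23.4 -147.5  217.1] [ 0.8 -5.2  6.6]
0.5 False 21.86 [ -23.3 -149.7  200.6] [ 1.  -6.8  7.6]
0.6 False 22.29 [ -23.2 -150.3  184. ] [ 0.6 -9.1  9.4]
0.7 False 22.73 [ -23.2 -149.4  166.5] [  0.9 -11.8   5.8]
0.8 False 23.16 [ -23.2 -146.8  149.7] [  1.5 -12.6   5.2]
0.9 False 23.59 [ -23.2 -142.7  133.4] [  1.3 -15.8   4.6]
1.0 False 24.02 [ -23.2 -137.   117.1] [  1.1 -17.3   2.7]
```

View pics/both6.png

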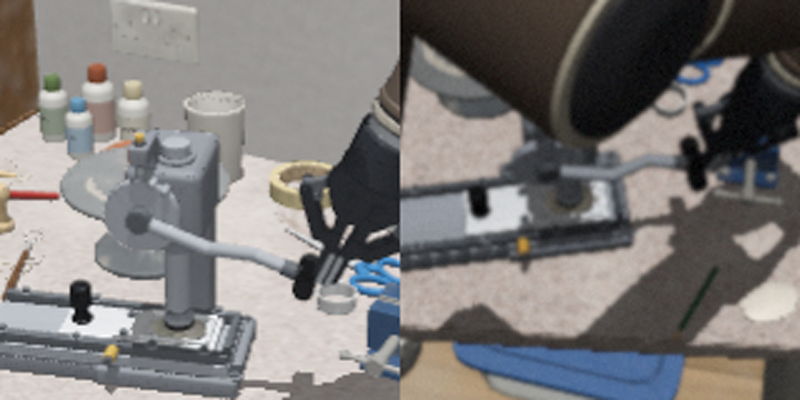

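The lever has gone down to just below level, with the grip at side (322,241), top (308,246). But the tips have slid to the bar's outer side. I'll triangulate the grip to correct the arc.

```bash
python3 - <<'E'
from rig import manip
from h import *
S=manip.get_image("side");T=manip.get_image("top")
P,e=tri(S,(322,240.8),T,(308,246));print("grip",L(P),e)
P,e=tri(S,(317.5,185),T,(305.5,213.4));print("grip0",L(P),e)
s=manip.get_state();ax=Ro.from_rotvec(s["orientation"]).apply([0,0,1])
print(L(s["eef_pos"]),[L(s["eef_pos"]-d*ax).round(1) for d in(0,20,25)])
print(proj(S,[s["eef_pos"],s["eef_pos"]-22*ax]))
E
```

```text
grip [ -22.34648961 -132.3552565   140.46402347] 1.220749509675874
grip0 [ -16.89104939 -116.41621608  284.66551469] 0.07772553816548033
[ -23.20492481 -137.11875133  117.46018598] [array([ -23.2, -137.1,  117.5]), array([ -23.3, -144.7,  136. ]), array([ -23.3, -146.6,  140.6])]
[[323.84791889 249.20872201]
 [327.51779045 242.38964692]]
```

The grip triangulates to y=-132, z=140, i.e. lever ≈0.91, which confirms the pivot at y≈27. The tips were beside the bar because there was too much tilt and outward offset. I'll follow the lever back up, then press again centred and with little tilt.

```bash
cat >> h.py <<'E'
D2=24
def arc2(a,x=-24,sh=2):
    phi=0.2*np.clip(a/1.1,0,1); ax=np.array([0,np.sin(phi),-np.cos(phi)])
    c=np.array([x,27-170*np.cos(.55-a)+sh,200+170*np.sin(.55-a)])
    return W(c+ax*(D2-11)),ori(phi)
E
python3 - <<'E'
from rig import manip
from h import *
for a in(.7,.4,.0):
    p,o=arc(a,sh=-8); manip.move_straight(p,max_speed=100,rot=o)
p,o=arc2(0); manip.move_straight(p+[0,0,40],max_speed=120,rot=o)
s=manip.get_state();print(s["t"],s["force"].round(1))
manip.move_straight(p+[0,0,5],max_speed=80)
for a in np.arange(.1,1.01,.1):
    p,o=arc2(a); r=manip.move_straight(p,max_speed=60,rot=o,guard=22)
    s=manip.get_state();e=L(s["eef_pos"]);print(round(a,2),r,round(s["t"],2),e.round(1),L(p).round(1),s["force"].round(1))
    if r or abs(e[1]-L(p)[1])>5: break
for n in("side","top"): cv2.imwrite(f"pics/{n}7.png",manip.get_image(n)["pixels"][:,:,::-1])
a=cv2.imread("pics/side7.png")[130:290,200:360];b=cv2.imread("pics/top7.png")[180:340,190:350]
cv2.imwrite("pics/both7.png",cv2.resize(np.hstack([a,b]),None,fx=2.5,fy=2.5,interpolation=cv2.INTER_CUBIC))
E
```

```text
26.8333 [ 0.1  0.1 -0.6]
0.1 False 27.93 [ -22.5 -126.4  263.2] [ -24.  -123.8  260.9] [ 0.7 -1.8  7.2]
0.2 False 28.36 [ -22.4 -133.7  248.3] [ -24.  -130.2  245.3] [ 0.1 -2.6 10.3]
0.3 False 28.79 [ -22.3 -139.9  231.8] [ -24.  -135.   229.1] [ 1.  -5.6  7.6]
0.4 False 29.23 [ -22.  -144.   215.5] [ -24.  -138.1  212.4] [ 0.7 -7.6  8.3]
```

View pics/both7.png

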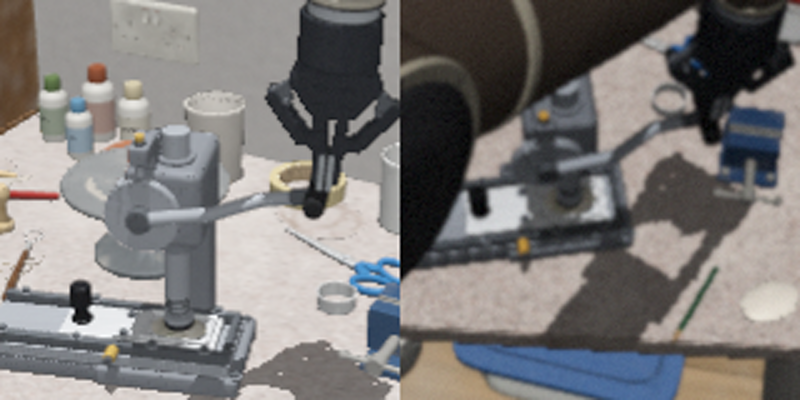

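The grip is at side (325,211) with lever ≈0.4. The drift comes from the bar turning under the tips, which rolls them outward (about 11 mm per rad), so the tool has to turn with the lever. I'll check IK first, then redo the press with a co-rotating tool.

```bash
cat >> h.py <<'E'
def arc3(a,x=-24,sh=0,back=0):
    phi=0.95*(min(a,1.13)-0.53); ax=np.array([0,np.sin(phi),-np.cos(phi)])
    c=np.array([x,27-170*np.cos(.55-a)+sh,200+170*np.sin(.55-a)])
    return W(c+ax*(D2-11-back)),ori(phi)
E
python3 - <<'E'
from rig import manip
from h import *
A=list(np.arange(.15,1.06,.15))
ok=[manip.inverse_kinematics(*arc3(a)) is not None for a in [0]+A+[1.13,1.25]]; print(ok)
if all(ok):
    p,o=arc2(0,sh=-2); manip.move_straight(p,max_speed=120,rot=o)
    p,o=arc3(0,back=35); manip.move_straight(p,max_speed=120,rot=o)
    p,o=arc3(0,back=4); manip.move_straight(p,max_speed=80)
    for a in A+[1.12,1.18,1.24]:
        p,o=arc3(a); r=manip.move_straight(p,max_speed=60 if a<1.06 else 30,rot=o,guard=22 if a<1.06 else 12)
        s=manip.get_state();e=L(s["eef_pos"]);print(round(a,2),r,round(s["t"],2),e.round(1),L(p).round(1),s["force"].round(1))
        if r or abs(e[1]-L(p)[1])>9: break
    for n in("side","top"): cv2.imwrite(f"pics/{n}8.png",manip.get_image(n)["pixels"][:,:,::-1])
    a=cv2.imread("pics/side8.png")[130:290,200:360];b=cv2.imread("pics/top8.png")[180:340,190:350]
    cv2.imwrite("pics/both8.png",cv2.resize(np.hstack([a,b]),None,fx=2.5,fy=2.5,interpolation=cv2.INTER_CUBIC))
E
```

```text
[True, True, True, True, True, True, True, True, True, True]
0.15 False 31.86 [ -23.1 -133.3  255.4] [ -24.  -134.2  254. ] [-2.4  4.5  4.4]
0.3 False 32.43 [ -23.1 -140.6  230.4] [ -24.  -140.5  229.4] [-0.3  3.1  4.4]
0.45 False 33.01 [ -23.  -143.4  205.2] [ -24.  -143.1  204. ] [-0.6  2.9  6.3]
0.6 False 33.58 [ -23.  -142.4  179.8] [ -24.  -141.9  178.5] [-0.7  3.1  6. ]
0.75 False 34.16 [ -23.  -137.7  154.8] [ -24.  -136.9  153.5] [-0.3  1.4  7.9]
0.9 False 34.73 [ -23.  -129.4  131.1] [ -24.  -128.2  129.5] [ 0.9  0.1 10. ]
1.05 False 35.31 [ -23.2 -117.5  108. ] [ -24.  -116.   107.1] [ 0.8 -2.8  6.9]
1.12 False 35.86 [ -23.2 -111.1   98.7] [ -24.  -109.2   97.3] [ 0.8 -2.6  9.4]
1.18 True 36.21 [ -23.1 -108.    93.2] [ -24.  -103.3   88.9] [-1.9 -3.1  8.3]
```

View pics/both8.png

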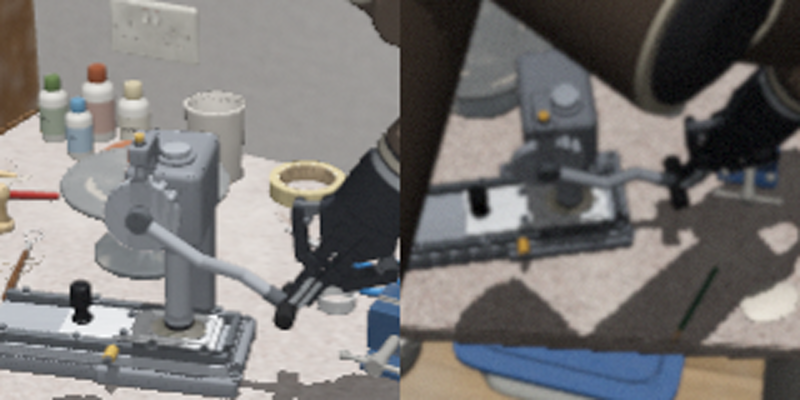

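The lever is well down, with the grip at side (313,255), top (301,255) and the tips squarely on top of it. The guard tripped at the end stop. I'll add a small preload, hold, verify, and hand in.

```bash
python3 - <<'E'
from rig import manip
from h import *
S=manip.get_image("side");T=manip.get_image("top")
P,e=tri(S,(312.8,254.8),T,(300.8,254.8));print("grip",L(P),e)
s=manip.get_state();ax=Ro.from_rotvec(s["orientation"]).apply([0,0,1])
manip.move_straight(s["eef_pos"]+4*ax,max_speed=15,guard=15)
for i in range(3):
    s=manip.get_state();print(s["t"],L(s["eef_pos"]).round(1),s["force"].round(1));manip.hold(.4)
E
```

```text
grip [ -25.10287545 -112.86609537  100.70016525] 5.049229848348554
36.6917 [ -23.1 -107.7   92.5] [-1.9 -4.7 13.4]
37.0917 [ -23.1 -107.7   92.5] [-2.7 -4.  12.9]
37.4917 [ -23.1 -107.7   92.5] [-1.9 -4.2 12.6]
```

```bash
python3 -c "
from rig import manip
print(manip.close_job())"
```

```text
the job is handed in; nothing more can be done
None
```

I handed the job in at about 37.5 s: the carriage is home past its catch and the lever is held at its end stop (third click) with about 13 N. The first carriage push missed the knob and tripped the 16 N guard against the press, and two earlier lever presses (to about 0.91 and 0.4 rad) drifted off the grip and were let back up before the third one held.

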